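# Dry run of a carved panel glue-up

## Task

Set up the dry run for gluing the carvings to the three-field panel: seen from the robot, lay the square flower in the left field, the round rosette in the middle field and the leaf in the right field with its length along the panel, each face up, centred in its field and square to the borders. Then lay the long caul centred along the panel on top of all three carvings, and lower the iron weight gently, without dropping it, onto the middle of the caul. Leave the mallet, the gouge and the short caul where they are.

Things in the scene. Friction and masses are not known exactly. Their poses are not given: they have to be found in the camera images.
- panel: Fixed dark panel, 98 mm (x, front to back) by 278 mm (y, lengthwise, +y to the robot's left), between 15 mm high end stops (pins to 19). A row of three 82 mm square sunken fields; ribs round them 8 mm wide, 4 mm proud (beads 7). Origin: centre of underside. Field floors 14 mm above it; field centres x = 0, y = +90 (left), 0, -90 mm (right). On either side of the bench, yaw up to 20 degrees.
- square_flower: Loose pale carved wood piece, 52 by 52 mm square, 24 mm high, four-petalled flower on top inside a raised square edge. Origin: centre of the underside; x and y square to its sides, z up. About 40 g.
- rosette: Loose pale carved wood piece, round, 56 mm diameter, 24 mm high, eight petals on top. Like the other loose pieces, the cauls and the weight it starts on a flat grey mat 3 mm thick. Origin: centre of the underside, z up. About 35 g.
- leaf: Loose pale carved wood piece, oblong with half-round ends, 64 mm long (its y) by 36 mm wide (its x), 24 mm high, a veined leaf on top. Origin: centre of the underside, z up. Either end may point either way. About 25 g.
- long_caul: Long caul: loose straight plywood bar with cork underside, 240 mm long (its y), 50 mm wide (its x), 24 mm thick. Origin: centre of the underside, z up. About 200 g.
- weight: Iron weight: loose dark block 56 by 56 mm, 34 mm high, on top a bright round-bar handle 12 mm thick, running along its y over the middle, centre line 57 mm above the underside, legs 44 mm apart (centres), 17 mm free under the bar. Origin: centre of the underside, z up. About 0.8 kg.
- short_caul: Short caul, not needed: loose bar of the same section and look as the long caul but 120 mm long (its y), 50 mm wide, 24 mm thick. Origin: centre of the underside. Must be left where it is.
- mallet: Carver's mallet lying behind the panel (farther from the robot), not needed: dark head 66 mm by 130 mm by 46 mm high with a handle along its -y, 263 mm overall. Origin: on the underside, under the head 20 mm from its handle end. Must be left where it is.
- gouge: Wood gouge lying in front of the panel (nearer the robot), not needed: pale handle 105 mm long and 25 mm thick, thin steel blade along its +y, 208 mm overall. Origin: on the underside, at the ferrule end of the handle. Must be left where it is.
Mind the look-alikes: they are no part of the job. What is shaped like the weight but red, turquoise or yellow is not meant.

How it is judged:
On the way, in this order (a step that is already met when the one before it is completed fails the run):
1. the three carvings lie in their fields: square flower left, rosette middle, leaf right (x of square_flower in the frame of panel between -0.01 and 0.01 m and y of square_flower in the frame of panel between 0.08 and 0.1 m and z of square_flower in the frame of panel between 0.01 and 0.018 m and angle between each of square_flower, rosette, leaf's own z axis and vertical below 0.1 rad and (angle between the x axis of square_flower and the x axis of panel, either way round below 0.2 rad or angle between the x axis of square_flower and the y axis of panel, either way round below 0.2 rad) and x of rosette in the frame of panel between -0.01 and 0.01 m and y of rosette in the frame of panel between -0.01 and 0.01 m and z of rosette in the frame of panel between 0.01 and 0.018 m and x of leaf in the frame of panel between -0.01 and 0.01 m and y of leaf in the frame of panel between -0.1 and -0.08 m and z of leaf in the frame of panel between 0.01 and 0.018 m and angle between the y axis of leaf and the y axis of panel, either way round below 0.2 rad), for 0.2 s.
2. the long caul lies along the panel on the three carvings (all of step 1 and x of long_caul in the frame of panel between -0.012 and 0.012 m and y of long_caul in the frame of panel between -0.014 and 0.014 m and z of long_caul in the frame of panel between 0.034 and 0.042 m and angle between the y axis of long_caul and the y axis of panel, either way round below 0.12 rad and angle between long_caul's own z axis and vertical below 0.06 rad), for 0.2 s.
3. the iron weight stands on the middle of the caul (all of step 2 and x of weight in the frame of long_caul between -0.012 and 0.012 m and y of weight in the frame of long_caul between -0.015 and 0.015 m and z of weight in the frame of long_caul between 0.02 and 0.028 m and angle between weight's own z axis and vertical below 0.08 rad), for 0.2 s.
At the end, for the whole second after the job is handed in: Flower, rosette and leaf flat in left, middle and right field, within 10 mm of centre, flower and leaf squared within 0.2 rad; long caul level on them, within 12 mm across, 14 mm along, 0.12 rad; weight upright on its middle within 12 mm across, 15 mm along; all at rest (all of step 3 and linear speed of each of square_flower, rosette, leaf, long_caul, weight below 0.02 m/s); the robot touches nothing.
It fails at once if the weight is dropped or slammed onto the caul (over 0.4 m/s within the last 30 mm) (x of weight in the frame of long_caul between -0.04 and 0.04 m and y of weight in the frame of long_caul between -0.12 and 0.12 m and z of weight in the frame of long_caul between 0.02 and 0.054 m and linear speed of weight above 0.4 m/s).
It fails at once if the mallet, the gouge or the short caul is moved more than 30 mm (distance of any of mallet, gouge, short_caul from where it was at the start of the episode above 0.03 m).
It also fails if it takes over 128 s, if anything falls off the work surface, if the arm or the gripper's body presses on something with over 40 N, if the wrist force passes 120 N, or if a joint passes its speed limit or range.

## Robot

A 7-joint arm with a two-finger parallel gripper is mounted at the origin on the work surface. World frame = base frame: x ahead of the robot, y to its left, z up, the work surface at z = 0. Lengths are in m, angles in rad, forces in N, time in s.
With the tool pointing down it reaches from about 0.425 to 0.825 m from the base axis. Payload 3.6 kg.
Tool frame: the origin (TCP) lies where the fingers leave the gripper's body, on its centre line; the fingertips stand 73 mm ahead of it and the grasp point (between the pads) lies 54 mm ahead of it; z points along the fingers, y is the line along which they close (so a half turn about z gives the same grasp; the last joint's range is limited). The gripper opens to 85 mm and grips with 20 to 120 N. Pads are 22 mm wide; open, the fingers measure 114 mm over their backs; the gripper's body (76 mm by 85 mm) begins 54 mm behind the grasp point. The pads swing forward as they close: fully open they stand 13 mm farther back than shut.
Start: joints at [-1.345, 0.615, -0.013, 1.423, 0.008, 1.103, -0.04], TCP at [0.162, 0.629, 0.304] pointing down, gripper open.
Joint ranges: [-3.12, 3.12], [-0.3, 2.06], [-1.34, 1.32], [0.26, 2.42], [-1.36, 4.5], [0.01, 1.98], [-2.84, 2.84]. Speed limits (rad/s): [2.79, 2.79, 3.14, 3.14, 3.14, 3.14, 3.14].

## Interface

Orientations are given as a unit quaternion [x, y, z, w].
In Python, from station import arm, snapshot, camera_info, ticket gives the robot as it stands. Calls block until the motion is done:
- arm.movep(position, orientation): joint-space move of the TCP to a pose.
- arm.line_to(position, velocity=0.15, ori=None): straight line of the TCP; ori=None keeps the orientation; velocity is the mean speed in m/s.
- arm.move_j(angles): joint-space move.
- arm.move_gripper(opening, effort=None): opening from 0.0 (shut) to 1.0 (fully open); effort is the grip in N (None keeps the last); returns when the fingers have stopped.
- arm.pause(seconds).
- arm.ik(position, orientation): joint angles nearest the present ones, or None.
- snapshot(name): name is "scene" or "top"; returns the picture (384x512x3 uint8, blue, green, red); there is no depth.
- camera_info(name): a dict with "fx", "fy", "cx", "cy" (pixels), "dist_coeffs" ([k1, k2, p1, p2, k3] as OpenCV has them; the pictures are not rectified), "R" (3x3) and "t" (3): a world point X has camera coordinates R X + t. Camera axes: x right, y down, z forward; pixel columns grow to the right and rows downward; lengths in m; the calibration is good to about 2 mm. A picture is of the moment at which its call begins. camera_info takes no time and is no camera call.
A pose or a line that the arm cannot do raises arm.MotionError and nothing moves.
- ticket.finish_job(): hands the job in; it is judged then, once.
Readings, each from a call of its own:
- arm.read_time(): time.
- arm.read_joint_positions(): joint angles.
- arm.read_dq(): joint speeds.
- arm.read_effort(): joint torques, N m.
- arm.read_tool_pos(): TCP position.
- arm.read_eef_rot(): TCP orientation.
- arm.read_ft_force(): force on the tool from outside, world axes, zero at the start.
- arm.read_wrist_torque(): the same for the moment, N m.
- arm.read_opening(): opening from 0.0 (shut) to 1.0 (fully open).
- arm.read_finger_force(): force on a finger pad.
Only numpy, scipy, OpenCV 4.12 (cv2) and the standard library are available. Lean on these libraries where they do the work, as an engineer would, in place of code of your own. Each camera call takes 0.05 s, during which the arm holds its last target. There are 200 camera calls.

## Working session

There is one attempt and no reset: what is moved stays moved. The work goes in short steps, each a Python script; the robot and the scene stay as the last script left them, time stands still between calls to the robot, and variables do not carry over. Pictures are saved under pics/ and viewed, at most 14 in all, crops included, and the job is handed in when it is done.

```bash
mkdir -p pics; ls; python3 - <<'E'
from station import arm,snapshot,camera_info
import cv2
for n in("scene","top"):
    im=snapshot(n);cv2.imwrite(f"pics/{n}0.png",im)
    cv2.imwrite(f"pics/{n}0b.png",cv2.resize(im,(800,600),interpolation=cv2.INTER_CUBIC))
    c=camera_info(n);print(n,c)
print(arm.read_time(),arm.read_eef_rot())
E
```

```text
pics
scene {'fx': 463.66086289307225, 'fy': 463.66086289307225, 'cx': 262.4046143712732, 'cy': 198.3051644548217, 'dist_coeffs': array([-0.16510249,  0.        ,  0.        ,  0.        ,  0.        ]), 'R': array([[ 0.74316861,  0.66892556, -0.01545999],
       [ 0.52698894, -0.59940329, -0.60249345],
       [-0.41229004,  0.43960698, -0.79797408]]), 't': array([-0.3131356 , -0.25827748,  1.5608137 ])}
top {'fx': 479.15310726914487, 'fy': 479.15310726914487, 'cx': 256.2720326258529, 'cy': 194.8657074455279, 'dist_coeffs': array([0.04800857, 0.        , 0.        , 0.        , 0.        ]), 'R': array([[ 0.08580317, -0.99630316, -0.00422139],
       [-0.97456638, -0.08304925, -0.20814224],
       [ 0.20702219,  0.02197329, -0.97808946]]), 't': array([-0.08241863,  0.47951897,  1.23292942])}
0.1 [ 1.25520978e-01  9.92090289e-01 -1.15012317e-03 -1.37293768e-04]
```

View pics/scene0b.png

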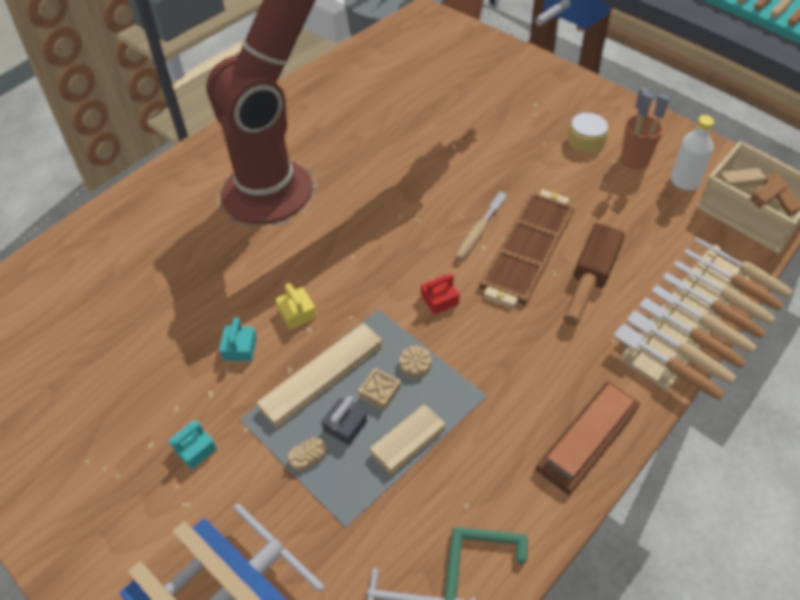

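View pics/top0b.png

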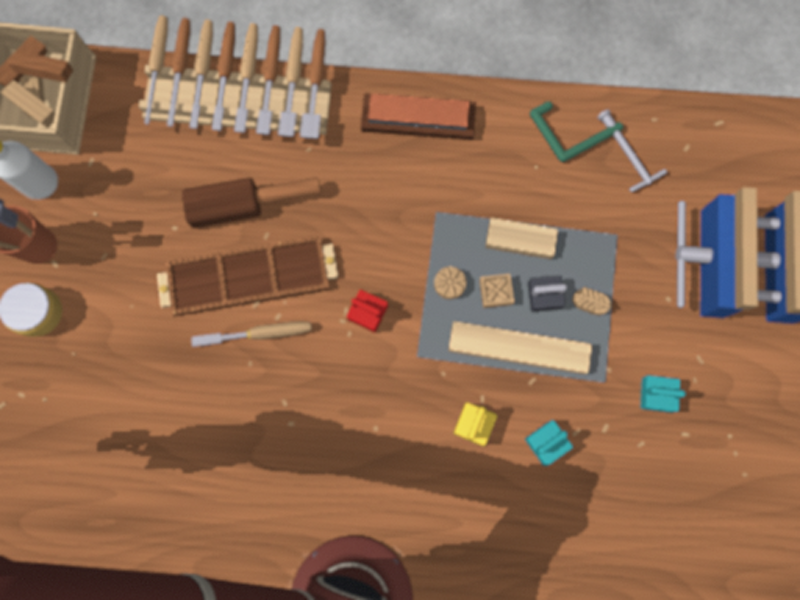

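The scene view shows the panel at (530,245). The mat is at (365,415), carrying the three carvings, the dark weight, both cauls. The top view has the rosette at (450,282), flower (497,290), weight (548,293), leaf (593,300), long caul (520,348), short caul (522,238), and panel stops (165,290) and (330,262). Next I'll take masks and cast rays.

```bash
cat > vis.py <<'E'
import cv2,numpy as np
from station import camera_info
def ray(n,uv,z):
    c=camera_info(n);K=np.array([[c['fx'],0,c['cx']],[0,c['fy'],c['cy']],[0,0,1]])
    p=cv2.undistortPoints(np.array(uv,float).reshape(-1,1,2),K,c['dist_coeffs']).reshape(-1,2)
    d=np.c_[p,np.ones(len(p))]@c['R'];o=-c['R'].T@c['t']
    return (o+d*((z-o[2])/d[:,2])[:,None])[:,:2]
def blobs(mask,amin=25):
    cs,_=cv2.findContours(mask.astype(np.uint8),cv2.RETR_EXTERNAL,cv2.CHAIN_APPROX_NONE)
    return [c for c in cs if cv2.contourArea(c)>amin]
def cen(c):
    m=cv2.moments(cv2.convexHull(c));return m['m10']/m['m00'],m['m01']/m['m00']
def world(n,c,z):
    # centre and min-area rectangle of the outline on plane z
    w=ray(n,c.reshape(-1,2),z);r=cv2.minAreaRect((w*1000).astype(np.float32))
    b=cv2.boxPoints(r);e=[b[1]-b[0],b[2]-b[1]];e=max(e,key=np.linalg.norm)
    return ray(n,cen(c),z)[0],np.array(sorted(r[1])),np.degrees(np.arctan2(e[1],e[0]))%180
E
python3 - <<'E'
from vis import *
for n in("top","scene"):
    im=cv2.imread(f"pics/{n}0.png");h=cv2.cvtColor(im,cv2.COLOR_BGR2HSV).astype(int);H,S,V=h[...,0],h[...,1],h[...,2]
    pts={"top":dict(bench=(220,230),mat=(300,220),caul=(333,222),stop=(105,186),panel=(160,178),ros=(288,180),bar=(352,186)),"scene":dict(bench=(200,230),mat=(220,320),caul=(205,240),stop=(320,190),panel=(340,160),ros=(265,231),bar=(220,262))}[n]
    for k,(u,v) in pts.items(): print(n,k,h[v,u])
    m=(V>135)&(S<125)&(H>8)&(H<35)
    for c in blobs(m):
        u,v=cen(c)
        if not((n=="top" and 100<u<400 and 120<v<240)or(n=="scene" and 150<u<375 and 110<v<310)):continue
        p,s,a=world(n,c,.015);print(n,np.round([u,v]),cv2.contourArea(c),np.round(p,4),s.round(),round(a,1))
    vis=im.copy();vis[m]=(255,0,255)
    x0,y0=(95,120) if n=="top" else (150,100)
    w=np.vstack([im[y0:y0+125,x0:x0+310],vis[y0:y0+125,x0:x0+310]]) if n=="top" else np.hstack([im[y0:y0+240,x0:x0+230],vis[y0:y0+240,x0:x0+230]])
    f=min(800/w.shape[1],600/w.shape[0]);cv2.imwrite(f"pics/{n}1.png",cv2.resize(w,None,fx=f,fy=f,interpolation=cv2.INTER_NEAREST))
E
```

```text
top bench [ 12 138 170]
top mat [ 19  77 232]
top caul [ 19  77 228]
top stop [ 20 122 197]
top panel [  9 138 105]
top ros [ 16  96 188]
top bar [124  13 136]
top [333. 222.] 1791.0 [ 0.4354 -0.2532] [ 57. 246.] 85.4
top [176. 211.] 287.5 [0.4296 0.1733] [ 25. 119.] 103.2
top [290. 220.] 39.5 [ 0.4306 -0.1391] [ 88. 216.] 58.8
top [379. 192.] 259.0 [ 0.528  -0.3744] [40. 65.] 75.5
top [317. 185.] 368.0 [ 0.5342 -0.2061] [56. 57.] 9.8
top [104. 185.] 162.5 [0.4839 0.3789] [22. 68.] 14.6
top [287. 180.] 310.0 [ 0.5412 -0.122 ] [55. 57.] 4.8
top [211. 167.] 151.5 [0.5612 0.093 ] [23. 65.] 15.0
top [338. 151.] 845.5 [ 0.637  -0.2579] [ 61. 170.] 87.1
scene bench [ 17  79 184]
scene mat [ 99  13 134]
scene caul [ 20  59 204]
scene stop [ 21  89 167]
scene panel [ 11 125 120]
scene ros [ 18  80 169]
scene bar [113   7 145]
scene [239. 201.] 122541.5 [ 0.4151 -0.0934] [1591. 1731.] 89.3
```

View pics/top1.png

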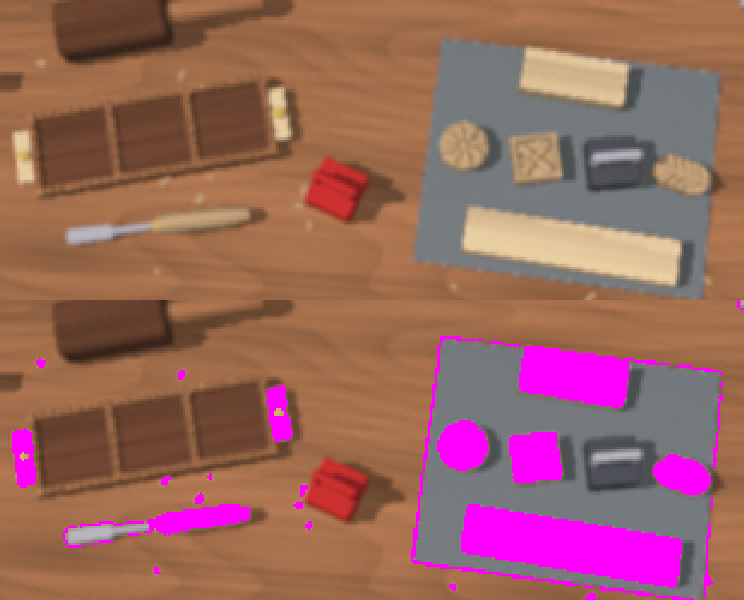

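View pics/scene1.png

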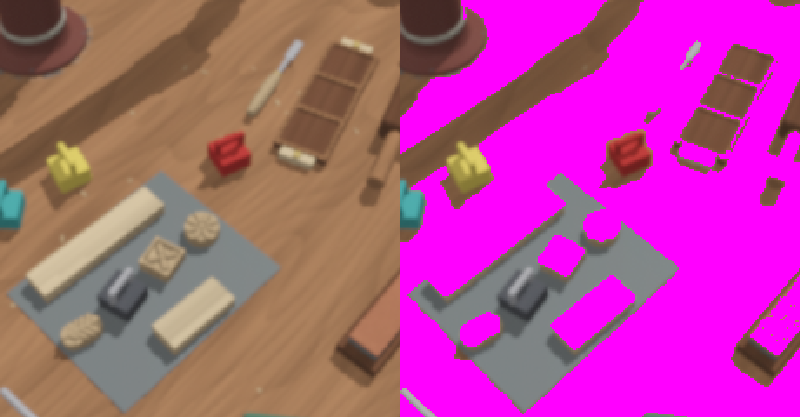

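The masks fit well in the top view. The panel yaw comes out near 15°, and both end stops are clean. I'll compute final poses, cross-check them in the scene view, and write the motion helper.

```bash
cat > rob.py <<'E'
import numpy as np
from scipy.spatial.transform import Rotation as Rn
from station import arm
UP=.20
def ori(th):            # tool down, fingers closing along world angle th (rad); pick half turn with smaller q7
    return Rn.from_matrix(np.array([[-np.sin(th),np.cos(th),0],[np.cos(th),np.sin(th),0],[0,0,-1]]).T).as_quat()
def best(p,th):
    c=[(abs(q[6]),q,t) for t in (th,th+np.pi) if (q:=arm.ik(p,ori(t))) is not None]
    return min(c,key=lambda a:a[0])
def above(xy,th,z=UP):
    a,q,t=best([*xy,z],th);arm.move_j(q);return t
def down(xy,z,v=.15): arm.line_to([*xy,z],velocity=v)
E
python3 - <<'E'
from vis import *
from rob import *
im=cv2.imread("pics/top0.png");H,S,V=[a.astype(int) for a in cv2.split(cv2.cvtColor(im,cv2.COLOR_BGR2HSV))]
m=(V>135)&(S<125)&(H>8)&(H<35);st=[]
for c in blobs(m,100):
    u,v=cen(c)
    if abs(u-104)<5 and abs(v-185)<5 or abs(u-211)<5 and abs(v-167)<5: st.append(world("top",c,.008)[0])
st.sort(key=lambda p:-p[1]);d=st[0]-st[1]
print("panel",(st[0]+st[1])/2,np.degrees(np.arctan2(-d[0],d[1])),np.linalg.norm(d))
b=(V>125)&(S<35)
for c in blobs(b,15):
    u,v=cen(c)
    if 335<u<370 and 175<v<200: print("bar",world("top",c,.06),cv2.contourArea(c))
dk=(V<75)
for c in blobs(dk,100):
    u,v=cen(c)
    if 335<u<370 and 175<v<200: print("dark",world("top",c,.02))
im=cv2.imread("pics/scene0.png");H,S,V=[a.astype(int) for a in cv2.split(cv2.cvtColor(im,cv2.COLOR_BGR2HSV))]
mat=max(blobs(cv2.morphologyEx(((H>60)&(S<60)&(V>50)).astype(np.uint8),cv2.MORPH_OPEN,np.ones((3,3)))[100:330,150:320] if 0 else cv2.morphologyEx(((H>60)&(S<60)&(V<180)).astype(np.uint8),cv2.MORPH_OPEN,np.ones((3,3)))*(np.add.outer(np.arange(384),0*np.arange(512))>195)*(np.add.outer(0*np.arange(384),np.arange(512))>150)*(np.add.outer(0*np.arange(384),np.arange(512))<315)),key=cv2.contourArea)
hull=np.zeros(im.shape[:2],np.uint8);cv2.fillConvexPoly(hull,cv2.convexHull(mat),1)
for c in blobs((hull>0)&(H<35)&(S>40)&(V>90),80):
    p,s,a=world("scene",c,.015);print("scene",np.round(cen(c)),p.round(4),s.round(),round(a,1))
c=np.array([.5225,.236])
for p,t in(([.534,-.206],.17),([.528,-.374],-.25),([.499,.323],.26),([.545,.149],.26)):
    print(best([*p,.1],t)[1].round(2) if hasattr(best([*p,.1],t)[1],'round') else best([*p,.1],t)[1])
E
```

```text
panel [0.52421141 0.23759402] 15.125054362384587 0.29771482787201103
bar (array([ 0.5325904 , -0.29094796]), array([12.51713848, 56.68345642]), np.float32(98.76803)) 75.0
scene [196. 290.] [ 0.5289 -0.3706] [46. 65.] 72.1
scene [260. 281.] [ 0.6328 -0.2425] [ 59. 128.] 84.8
scene [242. 248.] [ 0.5317 -0.2021] [60. 66.] 102.5
scene [265. 231.] [ 0.5411 -0.1203] [53. 66.] 131.4
scene [205. 240.] [ 0.437  -0.2512] [ 61. 248.] 85.5
[ 0.2   0.78  0.21  1.84 -0.28  0.55  0.76]
[ 0.39  0.87  0.34  1.62 -0.39  0.72  0.67]
[-0.72  0.79  0.17  1.78 -0.22  0.59 -0.15]
[-0.45  0.77  0.23  1.86 -0.31  0.54  0.24]
```

```bash
cat >> rob.py <<'E'
PC=np.array([.5242,.2376]);PY=np.radians(15.1)
def field(y): return PC+y*np.array([-np.sin(PY),np.cos(PY)])
def pickplace(xy,yaw,dst,dyaw,wo,wr,zp=.085,zd=.0965,up=UP,force=40):
    arm.move_gripper(wo/.085);above(xy,yaw);down(xy,zp);arm.move_gripper(0.,force)
    print("grip mm",arm.read_opening()*85,"F",arm.read_finger_force());down(xy,up,.25)
    above(dst,dyaw,up);print("still",arm.read_opening()*85);down(dst,zd+.01);down(dst,zd,.05)
    print("Fz",arm.read_ft_force());arm.move_gripper(wr/.085);down(dst,up,.25);print("t",arm.read_time())
E
cat > shot.py <<'E'
import cv2,sys
from station import snapshot
n,k=sys.argv[1:3];x,y,w,h=map(int,sys.argv[3:]);im=snapshot(n);cv2.imwrite(f"pics/{n}_{k}_raw.png",im)
c=im[y:y+h,x:x+w];f=min(800/w,600/h);cv2.imwrite(f"pics/{n}_{k}.png",cv2.resize(c,None,fx=f,fy=f,interpolation=cv2.INTER_CUBIC))
E
python3 - <<'E'
from rob import *
pickplace([.533,-.204],np.radians(10.5),field(.09),PY,.070,.064)
E
python3 shot.py scene flower 150 100 240 200
```

```text
grip mm 50.578346632338516 F 42.86746323108673
still 50.418415190038175
Fz [ 0.50710237 -0.10397324  1.94637733]
t 9.3417
```

View pics/scene_flower.png

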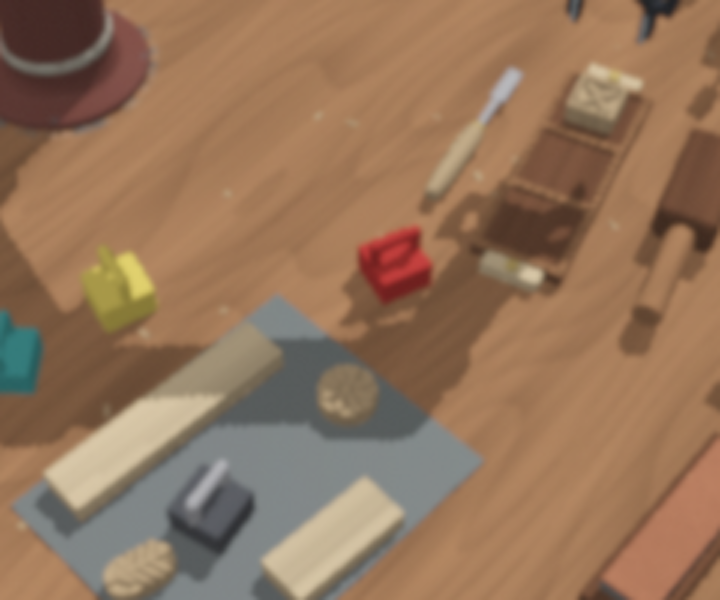

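The flower sits in the left field at crop (598,98), and it took only 9 s. Rosette and leaf next.

```bash
python3 - <<'E'
from rob import *
pickplace([.541,-.121],np.radians(10.5),field(0),PY,.072,.066)
pickplace([.5285,-.3725],np.radians(-15.5),field(-.09),PY,.062,.054)
arm.movep([.45,-.35,.3],ori(0))
E
python3 shot.py top rl 95 130 180 90
python3 - <<'E'
from vis import *
from rob import PC,PY
R=np.array([[np.cos(PY),np.sin(PY)],[-np.sin(PY),np.cos(PY)]])
im=cv2.imread("pics/top_rl_raw.png");H,S,V=[a.astype(int) for a in cv2.split(cv2.cvtColor(im,cv2.COLOR_BGR2HSV))]
for c in blobs((V>135)&(S<125)&(H>8)&(H<35),100):
    u,v=cen(c)
    if 95<u<275 and 130<v<220:
        p,s,a=world("top",c,.026);print(np.round([u,v]),(R@(p-PC)).round(4),s.round(),round(a-np.degrees(PY),1))
E
```

```text
grip mm 53.601018231559 F 41.709421277046204
still 53.877705509606365
Fz [ 1.41095968 -0.02199642  4.39319248]
t 16.425
grip mm 34.60849352118307 F 41.72081585973501
still 34.76915953048079
Fz [0.63295719 0.25186069 2.83447727]
t 24.6167
[175. 211.] [-0.1105 -0.0344] [ 26. 141.] 87.7
[104. 185.] [-0.0048  0.1438] [23. 67.] -0.5
[123. 180.] [0.0016 0.0922] [57. 58.] 0.6
[156. 174.] [0.     0.0007] [57. 59.] 12.8
[189. 169.] [ 0.0005 -0.0892] [41. 65.] 87.2
[211. 167.] [-0.0048 -0.1497] [24. 66.] 0.9
```

View pics/top_rl.png

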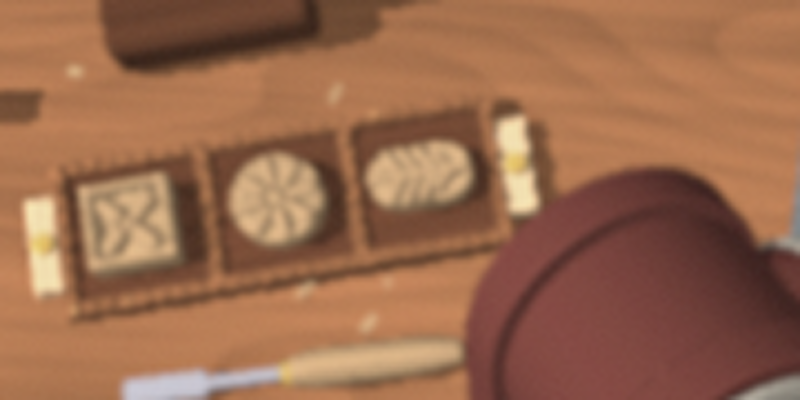

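All three carvings show up centred to within about 2.5 mm and squared to about 3° (crop positions (130,220), (277,198), (420,172)). Next is the long caul.

```bash
python3 - <<'E'
from rob import *
pickplace([.436,-.252],np.radians(-4.5),field(0),PY,.066,.064,zd=.1205,force=60)
arm.movep([.45,-.35,.3],ori(0))
E
python3 shot.py scene caul 150 100 240 200
python3 shot.py top caul 95 130 290 110
python3 - <<'E'
from vis import *
from rob import PC,PY
R=np.array([[np.cos(PY),np.sin(PY)],[-np.sin(PY),np.cos(PY)]])
for n in("top",):
  im=cv2.imread(f"pics/{n}_caul_raw.png");H,S,V=[a.astype(int) for a in cv2.split(cv2.cvtColor(im,cv2.COLOR_BGR2HSV))]
  for c in blobs((V>135)&(S<125)&(H>8)&(H<35),100):
    u,v=cen(c)
    if 95<u<275 and 130<v<220:
        p,s,a=world(n,c,.050);print(np.round([u,v]),(R@(p-PC)).round(4),s.round(),round(a-np.degrees(PY),1))
  for c in blobs((V>125)&(S<35),15):
    u,v=cen(c)
    if 335<u<370 and 175<v<200: print("bar",world(n,c,.06))
E
```

```text
grip mm 48.11261595915044 F 62.49419689178467
still 47.980593718212106
Fz [ 1.53392716 -0.49217848  0.88450204]
t 32.8083
[174. 211.] [-0.1153 -0.0358] [ 26. 130.] 87.7
[274. 184.] [-0.0881 -0.3102] [21. 79.] 33.9
[147. 175.] [-0.0034  0.0208] [ 74. 271.] 93.9
```

View pics/scene_caul.png

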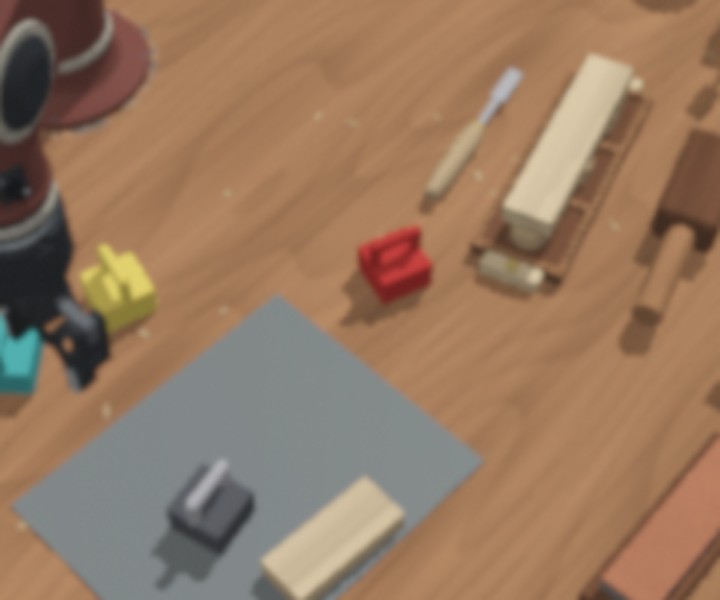

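View pics/top_caul.png

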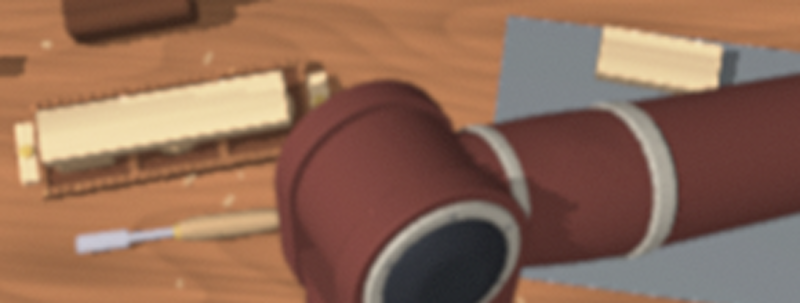

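The caul lies along the panel, top crop centre about (167,118), with pieces of the carvings showing beneath it. I'll isolate its bright top face to measure it, and also check the weight bar in the scene view.

```bash
python3 - <<'E'
from vis import *
from rob import PC,PY
R=np.array([[np.cos(PY),np.sin(PY)],[-np.sin(PY),np.cos(PY)]])
for n,(x0,x1,y0,y1),t in(("top",(100,208,145,200),200),("scene",(315,365,115,185),175)):
  im=cv2.imread(f"pics/{n}_caul_raw.png");H,S,V=[a.astype(int) for a in cv2.split(cv2.cvtColor(im,cv2.COLOR_BGR2HSV))]
  m=((V>t)&(S<110)).astype(np.uint8);m=cv2.morphologyEx(m,cv2.MORPH_OPEN,np.ones((7,7)))
  for c in blobs(m,100):
    u,v=cen(c)
    if x0<u<x1 and y0<v<y1:
        p,s,a=world(n,c,.062);r=cv2.minAreaRect((ray(n,c.reshape(-1,2),.062)*1000).astype(np.float32))
        print(n,np.round([u,v]),p.round(4),(R@(p-PC)).round(4),(R@(np.array(r[0])/1000-PC)).round(4),s.round(),round(a-np.degrees(PY),1))
for f in("pics/scene0.png","pics/scene_caul_raw.png"):
  H,S,V=[a.astype(int) for a in cv2.split(cv2.cvtColor(cv2.imread(f),cv2.COLOR_BGR2HSV))]
  for c in blobs((V>140)&(S<30),8):
    u,v=cen(c)
    if 205<u<235 and 245<v<285: print("bar",world("scene",c,.062),u,v)
E
```

```text
top [153. 172.] [0.5217 0.239 ] [-0.0021  0.002 ] [-0.0018  0.0016] [ 51. 240.] 89.8
scene [339. 145.] [0.5234 0.2377] [-0.0007  0.0003] [-0.0008  0.0083] [ 53. 248.] 90.6
bar (array([ 0.5323773 , -0.28550001]), array([12.02504063, 53.97597504]), np.float32(98.82493)) 219.09555555555553 260.06888888888886
bar (array([ 0.53193655, -0.28526623]), array([14.16584873, 56.23030472]), np.float32(98.18072)) 219.03787878787878 259.90719696969694
```

```bash
python3 - <<'E'
from rob import *
s=np.array([.5325,-.288]);d=np.array([.5225,.2384]);th=np.radians(8.6)
arm.move_gripper(.045/.085);above(s,th);down(s,.115,.1);arm.move_gripper(0.,100)
print("grip",arm.read_opening()*85,arm.read_finger_force());f0=arm.read_ft_force()
down(s,.26,.1);arm.pause(.3);print("F",f0,arm.read_ft_force())
above(d,PY,.26);arm.pause(.5);print("still",arm.read_opening()*85,arm.read_tool_pos())
down(d,.19,.06)
z=.19
while z>.1725:
    z-=.0015;down(d,z,.02);F=arm.read_ft_force()[2]
    if F>-4: break
print("z",z,F);arm.pause(.3)
E
python3 shot.py scene wt 300 90 90 100
```

```text
grip 8.593080877159037 97.56835699081421
F [2.58377964 0.74909049 2.25017695] [ 0.26669748 -0.03608838 -6.42905939]
still 8.692314262798252 [0.52253542 0.23834067 0.25998236]
z 0.1735 2.3841249680519403
```

View pics/scene_wt.png

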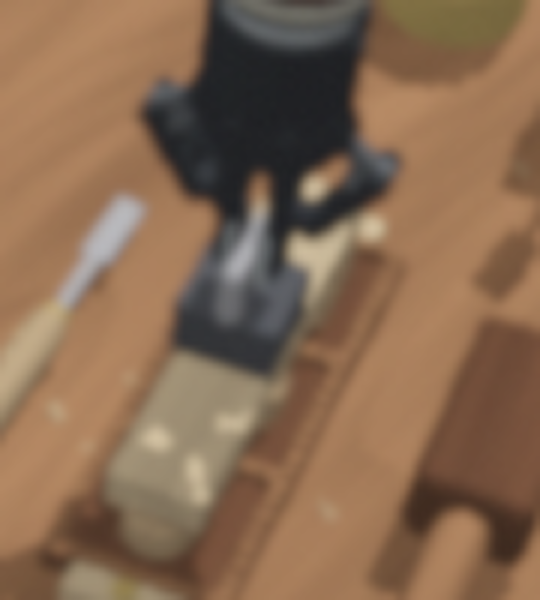

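The weight stands on the middle of the caul at crop (240,315). Contact came at the expected height, so I'll release, withdraw and measure.

```bash
python3 - <<'E'
from rob import *
d=[.5225,.2384]
arm.move_gripper(.04/.085);arm.pause(.2);down(d,.3,.1)
arm.movep([.45,-.35,.3],ori(0));print(arm.read_time())
E
python3 shot.py scene end 300 90 90 100
python3 shot.py top end 95 130 180 90
python3 - <<'E'
from vis import *
from rob import PC,PY
R=np.array([[np.cos(PY),np.sin(PY)],[-np.sin(PY),np.cos(PY)]])
for n,lim in(("top",(120,190,150,195)),("scene",(320,360,110,170))):
  H,S,V=[a.astype(int) for a in cv2.split(cv2.cvtColor(cv2.imread(f"pics/{n}_end_raw.png"),cv2.COLOR_BGR2HSV))]
  for c in blobs((V>125)&(S<35),8):
    u,v=cen(c)
    if lim[0]<u<lim[1] and lim[2]<v<lim[3]:
        p,s,a=world(n,c,.121);print(n,"bar",(R@(p-PC)).round(4),s,a-np.degrees(PY))
E
```

```text
50.3083
top bar [-0.0048 -0.0013] [18.62495041 51.96138   ] 98.0343994140625
scene bar [-0.0021  0.0001] [16.87244987 53.05353546] 84.3043426513672
```

View pics/scene_end.png

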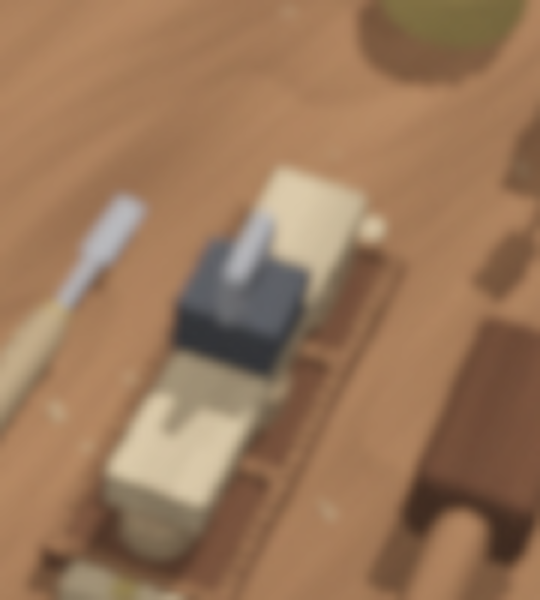

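View pics/top_end.png

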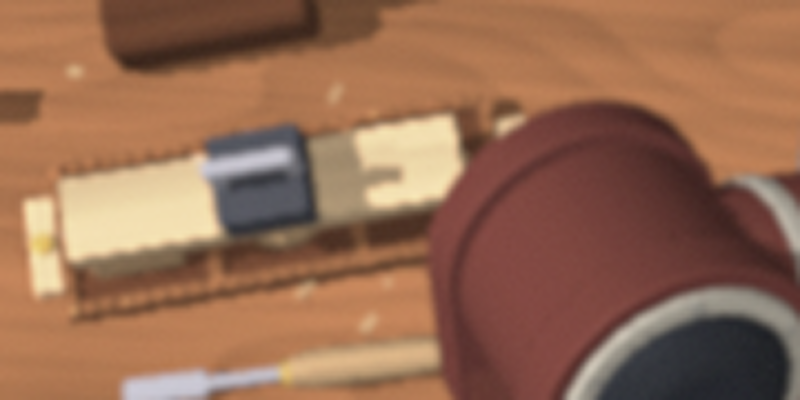

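The weight stands upright at top crop (260,180), centred on the caul to within about 5 mm, and the caul lies level along the panel. The arm is clear, so I'm handing in the job.

```bash
python3 -c "
from station import ticket
print(ticket.finish_job())"
```

```text
the job is handed in; nothing more can be done
None
```

I handed the job in at about 50 s; no verdict came back. By camera, the three carvings sit within about 3 mm of their field centres, the long caul within about 2 mm of the panel's centre, and the weight stands upright within about 5 mm of the caul's middle.

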